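# Check the hot chuck, then hold it out at the load mark

## Task

Check that the chuck of the probe station has cooled: pick the thermometer wand up from its pad, point its nose from in front at the middle of the black spot on the chuck, about 10 cm away and not touching the station, hold it steady there for two seconds, and lay the wand back flat on its pad. Then pull the red bar to draw the spring-loaded chuck slide out until its red pointer stands at the middle of the white band of the index block, and finish while still holding it there: do not let go, as the spring would draw it back. Leave the sample box, the jar and the copper weight where they are.

Things in the scene. Friction and masses are not known exactly. Their poses are not given: they have to be found in the camera images.
- station: Fixed probe station: dark base 420 x 250 x 30 mm (x -110 to 310), rails on it 42 mm high, two black micropositioners 192 mm tall at the rear corners, brass arms over the chuck. Origin on the table below the red bar's middle when the slide is in; x from bar to chuck (away from the robot, turned up to 0.2 rad), z up. Round brass chuck 156 mm wide, top 145 mm high, axis at x = 160 when in.
- stage: Chuck slide on the station; chuck, bar, spot and pointer ride on it. Origin and axes: the station's when fully in (as at the start); it draws out along the station's -x up to a stop at 100 mm, so it then stands at x = -100 mm in the station's frame. A spring draws it back in: the pull needed is about 3 N at first, 50 N/m more with travel (8 N at 100 mm).
- handle (a point): Middle of the red pull bar: it is 12 mm thick, 110 mm long, level along the station's y, 90 mm above the table. Rods 10 mm thick hold its ends (y = +-55) from below and run back to the slide 50 mm above the table. Between them it is free: nothing in front of it, nothing taller than 60 mm behind it up to the chuck's front plate 78 mm behind, 48 mm of air below.
- spot (a point): Centre of the matt black aiming spot, 32 mm across, on a white plate 44 x 40 mm on the chuck's front, upright, facing the station's -x (the robot); 122.5 mm above the table, 78 mm behind the bar's middle. Rides on the slide.
- pointer (a point): Tip of the red pointer, a 4 mm wide sliver standing out from the left (+y) edge of the slide towards the index block, 52.5 mm above the table; 90 mm behind the bar's middle and 85 mm to its left. Rides on the slide.
- mark: Index block fixed at the base's left edge beside the pointer's path: 42 mm along x, 30 along y, top 54 mm above the table; blue with a white band (x = -7 to 7 mm), the load mark, in the middle. Origin: centre of its underside; axes parallel to the station's. The slide is at the mark when the pointer's x in this frame is 0; at the start it is 45 to 80 mm.
- wand: Loose thermometer wand lying flat: white body 28 mm wide, 34 mm tall, with a short round grey nose at one end, 150 mm long in all, 0.08 to 0.17 kg. Origin at the middle of its underside; x along its length to the nose, z up. The white body reaches from x = -75 to 50 mm: grip it across its 28 mm width.
- nose (a point): Front of the wand's nose, 75 mm ahead of the wand's origin and 17 mm above its underside; the wand looks along this point's x axis.
- pad: Black rubber rest pad for the wand, 200 x 100 x 6 mm, fixed on the table, to the left or to the right of the robot; origin at the centre of its underside, x along its length. The wand starts on it, turned up to 0.15 rad from its x axis, nose away from the robot.
- samplebox: Bystander: loose closed sample box 79 x 79 x 32 mm with a clear lid, grey below; origin at the centre of its underside. Stands on the side where the pad is not.
- jar: Bystander: loose amber glass jar with a black cap, 52 mm across, 75 mm tall; origin at the centre of its underside.
- weight: Bystander: loose copper weight with a knob, 48 mm across, 56 mm tall; origin at the centre of its underside.
Mind the look-alikes: they are no part of the job. Of the things that look like the pad, the smallest one is meant.

How it is judged:
By the outcome, as a careful person would: the job done as asked, in the order asked, and still so for the second after the job is handed in, while the arm keeps its last pose, push and grip.
It also fails if it takes over 61 s, if anything falls off the work surface, if the arm or the gripper's body presses on something with over 40 N, if the wrist force passes 120 N, or if a joint passes its speed limit or range.

## Robot

A 7-joint arm with a two-finger parallel gripper is mounted at the origin on the work surface. World frame = base frame: x ahead of the robot, y to its left, z up, the work surface at z = 0. Lengths are in m, angles in rad, forces in N, time in s.
With the tool pointing down it reaches from about 0.4 to 0.85 m from the base axis. Payload 4.5 kg.
Tool frame: the origin (TCP) lies at the centre of the arm's flange, where the gripper is bolted on; the fingertips stand r.tcp_to_tips ahead of it and the grasp point (between the pads) lies 147 mm ahead of it (r.tcp_to_tips is the distance from the TCP to the fingertips, in m); x points along the fingers, y is the direction in which the jaws open and shut, and the axes are right-handed (so a half turn about x gives the same grasp; the last joint's range is limited). The gripper opens to 88 mm and grips with 3 to 60 N. Pads are 18 mm wide; open, the fingers measure 123 mm over their backs; the gripper's body (75 mm by 187 mm) begins 45 mm behind the grasp point.
Start: joints at [-1.212, 0.689, -0.195, 1.565, 0.157, 0.902, -0.215], TCP at [0.199, 0.592, 0.405] pointing down, gripper open.
Joint ranges: [-3.01, 3.01], [-0.46, 2.08], [-1.47, 1.51], [0.13, 2.56], [-1, 4.14], [0.04, 2.09], [-2.66, 2.66]. Speed limits (rad/s): [2.57, 2.57, 3.14, 3.14, 3.14, 3.14, 3.14].

## Interface

Orientations are given as a unit quaternion [x, y, z, w].
In Python, from plant import r, eyes gives the robot as it stands.
- The arm moves only by the tool carry_out, never from a script. Its argument "targets" is text: rows parted by semicolons, each of 5 numbers parted by spaces: the opening, from 0 (shut) to 1 (fully open), then the shift along the tool's x, y, z in mm, then the turn about the tool's x in rad. A call has 1 to 20 rows; each row shifts and turns the commanded pose from where the row before left it, along the tool's axes as they then stand; what a row does not reach is not made up. A row lasts 1/12 s, in which the tool goes at most 41.7 mm and 7.16 degrees, less where a joint would pass 70% of its speed; a pose out of reach is approached as far as the arm can. A call is refused whole if a number of a shift passes 41.7 or a number of a turn 0.125, either way. A call with a gripper value outside its range is refused whole. The fingers move at their own pace and stop on an object; "force" is the grip in N (left out, the last holds). Time passes only in rows, so rows that do not move let the fingers close. It gives the time, the measured TCP pose, the force and the opening at its end, in the units of the state.
- r.get_state(): the state, without advancing time (a new reading comes with each control period).
- eyes.snapshot(name): name is "side" or "top" or "wrist"; returns (picture, depth): 480x640x3 uint8, blue, green, red; 480x640 float32, m along the optical axis (not along the pixel's ray), 0 where there is no reading.
- eyes.camera_params(name): a dict with "intrinsics" (3x3 intrinsics, pixels), "dist_coeffs" ([k1, k2, p1, p2, k3] as OpenCV has them; the pictures are not rectified), "rvec" (rotation vector, rad) and "tvec" (3), from world to camera coordinates, as OpenCV has them; the wrist camera has in their place "T_tool_cam" (4x4, takes a point from camera to tool coordinates, whose origin is the TCP and whose axes are the tool frame's). Camera axes: x right, y down, z forward; pixel columns grow to the right and rows downward; lengths in m; the calibration is good to about 2 mm. A picture is of the moment at which its call begins: read the wrist's pose just before it. camera_params takes no time and is no camera call.
- r.finish_job(): hands the job in, once; it reports no verdict.
The state is a dict: "clock": time; "q": joint angles; "qd": joint speeds; "joint_torque": joint torques, N m; "tool_pos": TCP position; "eef_rot": TCP orientation; "contact_force": force on the tool from outside, world axes, zero at the start; "moment": the same for the moment, N m; "opening": opening from 0.0 (shut) to 1.0 (fully open).
Only numpy, scipy, OpenCV 4.12 (cv2) and the standard library are available. Lean on these libraries where they do the work, as an engineer would, in place of code of your own. Each camera call takes 0.05 s, during which the arm holds its last target.

## Working session

There is one attempt and no reset: what is moved stays moved. The work goes in short steps, Python scripts to look and compute and a tool call to move; the robot and the scene stay as the last step left them, time stands still between calls to the robot, and variables do not carry over. Pictures are saved under pics/ and viewed, and the job is handed in when it is done.

Besides the shell and the picture viewer there is one more tool, called after "Call:" by a JSON object that holds its "name" and its "arguments". carry_out: Moves the arm, as the interface text tells. Its arguments: {"type":"object","properties":{"targets":{"type":"string"},"force":{"type":"number"}},"required":["targets"]}

```bash
ls; mkdir -p pics
python3 - <<'E'
from plant import r, eyes
import cv2
s=r.get_state();print(s, r.tcp_to_tips)
for n in ["side","top","wrist"]:
    p,d=eyes.snapshot(n); cv2.imwrite(f"pics/{n}0.png",p)
    import numpy as np; np.save(f"pics/{n}0.npy",d)
    print(n,eyes.camera_params(n))
E
```

```text
pics
{'clock': 0.0, 'q': array([-1.21218407,  0.6899669 , -0.19451453,  1.56632921,  0.15732072,
        0.90250453, -0.21506128]), 'qd': array([ 0.00173533, -0.00052245, -0.00031396, -0.00096178,  0.00037192,
       -0.00176679, -0.00025656]), 'joint_torque': array([ 5.08777539e-04, -5.27569342e+01, -1.26703765e+00, -1.53418225e+01,
       -5.26970357e-02,  6.67499233e-03,  1.79862859e-04]), 'tool_pos': array([0.19938144, 0.59200117, 0.40392439]), 'eef_rot': array([ 0.11364797,  0.69786061, -0.11492666,  0.69775825]), 'contact_force': array([-0.10403594,  0.3932209 ,  0.23429224]), 'moment': array([ 0.07076641,  0.00867581, -0.00030019]), 'opening': 0.9996347348807576} 0.166
side {'intrinsics': array([[435.51870007,   0.        , 321.03607428],
       [  0.        , 435.51870007, 241.08046731],
       [  0.        ,   0.        ,   1.        ]]), 'dist_coeffs': array([0.03283917, 0.        , 0.        , 0.        , 0.        ]), 'rvec': array([ 0.59351402, -2.70764102,  1.09589135]), 'tvec': array([0.46024112, 0.32544015, 0.82810181])}
top {'intrinsics': array([[526.32826718,   0.  
[... 248 characters left out ...]
3468256,  0.22397463]), 'tvec': array([-0.14064602,  0.5478586 ,  1.44797573])}
wrist {'intrinsics': array([[399.96435615,   0.        , 318.17738203],
       [  0.        , 399.96435615, 240.60780163],
       [  0.        ,   0.        ,   1.        ]]), 'dist_coeffs': array([-0.05764494,  0.        ,  0.        ,  0.        ,  0.        ]), 'T_tool_cam': array([[ 3.85230312e-04, -2.66310504e-01,  9.63887217e-01,
         1.98134900e-02],
       [ 9.99999892e-01,  3.53589796e-04, -3.01970592e-04,
         6.22579527e-04],
       [-2.60402744e-04,  9.63887229e-01,  2.66310611e-01,
        -6.89398665e-02],
       [ 0.00000000e+00,  0.00000000e+00,  0.00000000e+00,
         1.00000000e+00]])}
```

View pics/side0.png

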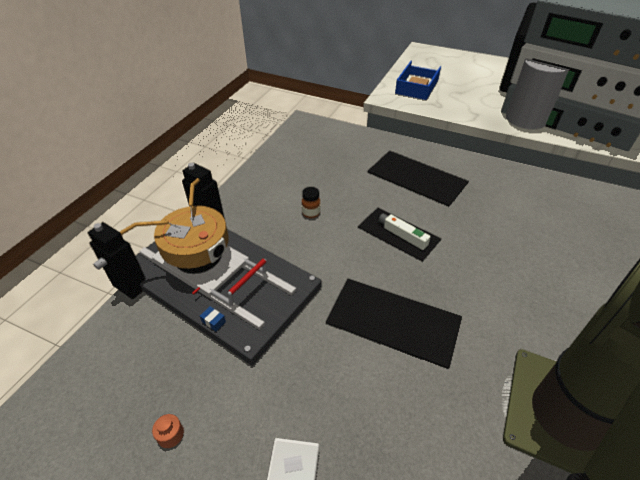

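View pics/top0.png

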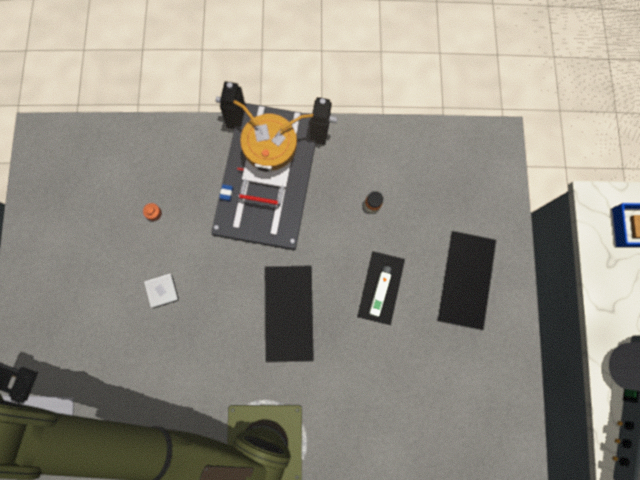

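View pics/wrist0.png

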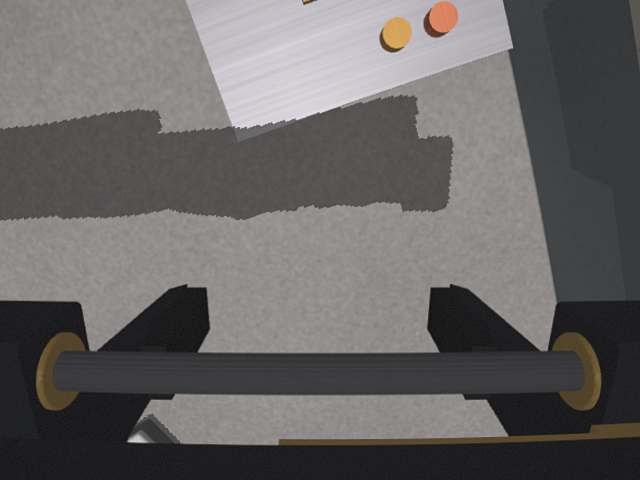

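```bash
cat > h.py <<'E'
import numpy as np, cv2
from scipy.spatial.transform import Rotation as R
from plant import r, eyes
def cam(n, st=None):
    p=eyes.camera_params(n); K=p["intrinsics"]; D=p["dist_coeffs"]
    if n=="wrist":
        T=np.eye(4); T[:3,:3]=R.from_quat(st["eef_rot"]).as_matrix(); T[:3,3]=st["tool_pos"]
        W=T@p["T_tool_cam"]
    else:
        W=np.eye(4); Rm=cv2.Rodrigues(p["rvec"])[0]; W[:3,:3]=Rm.T; W[:3,3]=-Rm.T@p["tvec"]
    return K,D,W
def ray(c,uv):
    K,D,W=c; n=cv2.undistortPoints(np.array(uv,float).reshape(-1,1,2),K,D)[:,0]
    d=np.c_[n,np.ones(len(n))]@W[:3,:3].T
    return W[:3,3],d
def plane(c,uv,z):
    o,d=ray(c,uv); t=(z-o[2])/d[:,2]; return o+d*t[:,None]
def proj(c,P):
    K,D,W=c; Rm=W[:3,:3].T; t=-Rm@W[:3,3]
    return cv2.projectPoints(np.array(P,float).reshape(-1,1,3),cv2.Rodrigues(Rm)[0],t,K,D)[0][:,0]
def yaw(q):  # world heading of tool y and z axis
    M=R.from_quat(q).as_matrix(); return M
E
python3 - <<'E'
import cv2
t=cv2.imread('pics/top0.png')
cv2.imwrite('pics/top0a.png',cv2.resize(t[80:260,200:345],None,fx=4,fy=3.3*4/3.3*0.83,interpolation=cv2.INTER_CUBIC)) if 0 else cv2.imwrite('pics/top0a.png',cv2.resize(t[80:255,200:345],None,fx=3.4,fy=3.4,interpolation=cv2.INTER_CUBIC))
cv2.imwrite('pics/top0b.png',cv2.resize(t[240:335,345:415],None,fx=6,fy=6,interpolation=cv2.INTER_CUBIC))
s=cv2.imread('pics/side0.png')
cv2.imwrite('pics/side0a.png',cv2.resize(s[150:370,80:330],None,fx=2.7,fy=2.7,interpolation=cv2.INTER_CUBIC))
E
```

```text
(no output)
```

View pics/top0a.png

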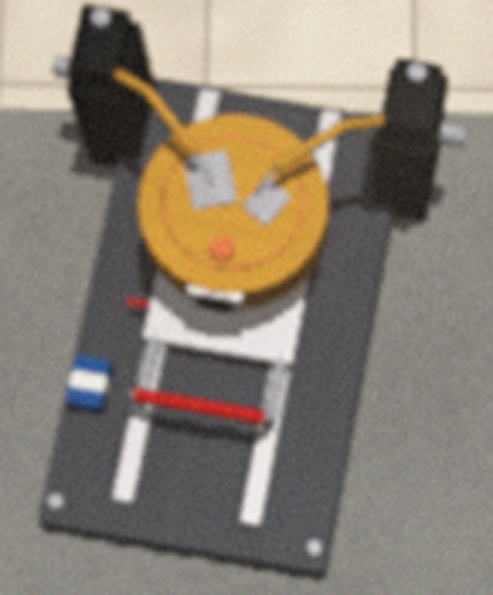

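View pics/top0b.png

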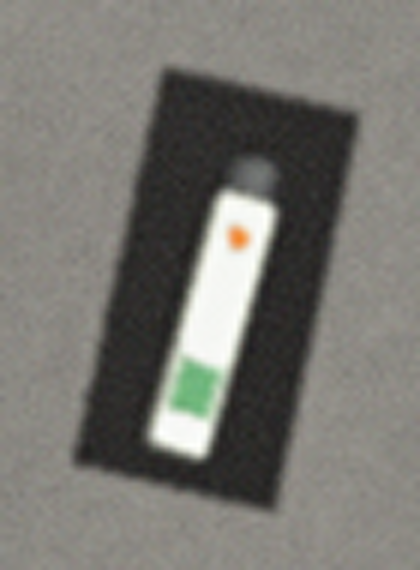

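View pics/side0a.png

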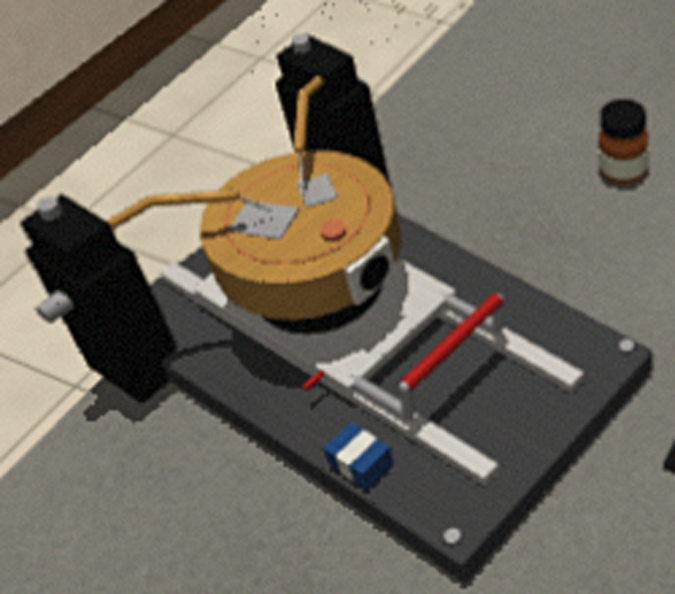

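Run:
```python
from h import *
t=cv2.imread('pics/top0.png'); c=cam("top")
hsv=cv2.cvtColor(t,cv2.COLOR_BGR2HSV)
def box(m,roi,z,name):
    x0,y0,x1,y1=roi; mm=np.zeros_like(m); mm[y0:y1,x0:x1]=m[y0:y1,x0:x1]
    cs,_=cv2.findContours(mm,cv2.RETR_EXTERNAL,cv2.CHAIN_APPROX_NONE)
    k=max(cs,key=cv2.contourArea)
    P=plane(c,k.reshape(-1,2),z)[:,:2]
    rc=cv2.minAreaRect((P*1000).astype(np.float32)); b=cv2.boxPoints(rc)
    e=max([b[1]-b[0],b[2]-b[1]],key=np.linalg.norm); a=np.arctan2(e[1],e[0])
    print(name,"cent",np.round(rc[0],1),"size",np.round(rc[1],1),"ang of long",round(a,3), "mod pi", round((a+np.pi/2)%np.pi-np.pi/2,3))
    return rc
white=((hsv[...,1]<45)&(hsv[...,2]>170)).astype(np.uint8)
body=((hsv[...,2]>100)).astype(np.uint8)
dark=(hsv[...,2]<70).astype(np.uint8)
box(body,(366,255,396,320),0.040,"wandbody")
wm=cv2.morphologyEx((1-((hsv[...,2]>80)&(hsv[...,1]<60)).astype(np.uint8)),cv2.MORPH_CLOSE,np.ones((3,3)))
box(wm,(350,245,410,330),0.006,"pad")
red=(((hsv[...,0]<8)|(hsv[...,0]>172))&(hsv[...,1]>150)&(hsv[...,2]>90)).astype(np.uint8)
box(red,(232,185,285,215),0.093,"bar")
blue=((hsv[...,0]>95)&(hsv[...,0]<130)&(hsv[...,1]>120)).astype(np.uint8)
box(cv2.morphologyEx(blue,cv2.MORPH_CLOSE,np.ones((7,7))),(215,180,235,205),0.054,"mark")
ys,xs=np.nonzero(red[165:172,232:246]); print("pointer px",xs+232,ys+165, plane(c,np.c_[xs+232,ys+165],0.0525))
```

```text
wandbody cent [ 420.5 -325.1] size [ 32.2 144.2] ang of long -0.301 mod pi -0.301
pad cent [ 433.8 -330.7] size [ 98.1 197.4] ang of long -0.241 mod pi -0.241
bar cent [674.1  23.4] size [104.1  11. ] ang of long 1.405 mod pi 1.405
mark cent [688.8 123.2] size [29.7 12.8] ang of long 1.372 mod pi 1.372
pointer px [238 239 240 239 240 241 242] [168 168 168 169 169 169 169] [[0.77841671 0.08742928 0.0525    ]
 [0.77843101 0.08450335 0.0525    ]
 [0.77844544 0.08157746 0.0525    ]
 [0.77536194 0.08441569 0.0525    ]
 [0.77537632 0.08149097 0.0525    ]
 [0.77539081 0.07856629 0.0525    ]
 [0.77540542 0.07564163 0.0525    ]]
```

```bash
cat >> h.py <<'E'
def plan(target_xyz=None, yh=None):
    """target TCP pos, yh=heading (rad) wanted of tool y axis; print shift in tool frame mm & turn"""
    s=r.get_state(); M=R.from_quat(s["eef_rot"]).as_matrix()
    h=np.arctan2(M[1,1],M[0,1]); 
    print("clock",round(s["clock"],2),"tcp",np.round(s["tool_pos"],4),"xax",np.round(M[:,0],3),"y head",round(h,4),"open",round(s["opening"],3),"q7",round(s["q"][6],2),"F",np.round(s["contact_force"],1))
    if yh is not None:
        d=(yh-h+np.pi/2)%np.pi-np.pi/2   # mod half turn
        turn=-d if M[2,0]<0 else d
        print("turn about tool x",round(turn,4))
    if target_xyz is not None:
        print("shift tool mm (at current orientation)",np.round(M.T@(np.array(target_xyz)-s["tool_pos"])*1000,1))
        if yh is not None:
            M2=M@R.from_rotvec([turn,0,0]).as_matrix()
            print("shift after turn",np.round(M2.T@(np.array(target_xyz)-s["tool_pos"])*1000,1))
E
python3 - <<'E'
from h import *
plan([0.42,-0.325,0.40],-0.301+np.pi/2)
plan([0.42,-0.325,0.40],-0.301-np.pi/2)
print(R.from_quat(r.get_state()["eef_rot"]).as_matrix().round(3))
E
```

```text
clock 0.15 tcp [0.1994 0.5921 0.4041] xax [-0.    -0.001 -1.   ] y head 1.246 open 0.998 q7 -0.22 F [ 0.1  0.5 -0.6]
turn about tool x -0.0238
shift tool mm (at current orientation) [   5.3 -798.7  501.7]
shift after turn [   5.3 -810.5  482.5]
clock 0.15 tcp [0.1994 0.5921 0.4041] xax [-0.    -0.001 -1.   ] y head 1.246 open 0.998 q7 -0.22 F [ 0.1  0.5 -0.6]
turn about tool x -0.0238
shift tool mm (at current orientation) [   5.3 -798.7  501.7]
shift after turn [   5.3 -810.5  482.5]
[[-0.     0.319  0.948]
 [-0.001  0.948 -0.319]
 [-1.    -0.001  0.   ]]
```

Call:
{"name": "carry_out", "arguments": {"targets": "1 0 -20 37 0;1 0 -20 37 0;1 0 -20 37 0;1 0 -20 37 0;1 0 -20 37 0;1 0 -20 37 0;1 0 -20 37 0;1 0 -20 37 0;1 0 -20 37 0;1 0 -20 37 0;1 0 -20 37 0;1 0 -20 37 0;1 0 -40 0 0;1 0 -40 0 0;1 0 -40 0 0;1 0 -40 0 0;1 0 -40 0 0;1 0 -40 0 0;1 0 -40 0 0;1 0 -40 0 0"}}

```text
clock: 1.82
tool_pos: [0.4373, -0.0782, 0.4047]
eef_rot: [0.114, 0.698, -0.114, 0.698]
contact_force: [0.7, -0.7, -0.5]
opening: 1.0
```

Run:
```python
from h import *
plan([0.42,-0.325,0.40],-0.301+np.pi/2); print(r.get_state()["q"].round(2))
```

```text
clock 1.82 tcp [ 0.4373 -0.0782  0.4047] xax [-0. -0. -1.] y head 1.2464 open 1.0 q7 1.07 F [ 0.7 -0.7 -0.5]
turn about tool x -0.0234
shift tool mm (at current orientation) [   4.7 -239.4   62.3]
shift after turn [   4.7 -240.8   56.6]
[ 0.27  0.47 -0.3   2.08  0.23  0.62  1.07]
```

Call:
{"name": "carry_out", "arguments": {"targets": "1 0 -40 10 -0.0234;1 0 -40 10 0;1 0 -40 10 0;1 0 -40 10 0;1 0 -40 10 0;1 0 -40 6 0;1 0 0 0 0;1 0 0 0 0"}}

```text
clock: 2.48
tool_pos: [0.4183, -0.325, 0.4041]
eef_rot: [0.108, 0.699, -0.108, 0.698]
contact_force: [-0.8, 1.7, 0.6]
opening: 0.998
```

Run:
```python
from h import *
plan([0.42,-0.325,0.40],-0.301+np.pi/2)
s=r.get_state(); p,d=eyes.snapshot("wrist"); cv2.imwrite("pics/w1.png",p); np.save("pics/w1.npy",d); np.savez("pics/w1s.npz",tool_pos=s["tool_pos"],eef_rot=s["eef_rot"])
```

```text
clock 2.48 tcp [ 0.4183 -0.325   0.4041] xax [-0.001 -0.    -1.   ] y head 1.2632 open 0.998 q7 1.58 F [-0.8  1.7  0.6]
turn about tool x -0.0066
shift tool mm (at current orientation) [4.1 0.6 1.6]
shift after turn [4.1 0.5 1.6]
```

View pics/w1.png

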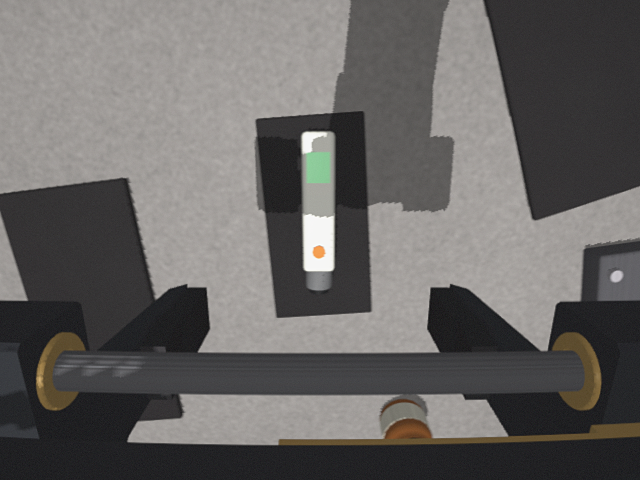

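The wand stands upright in the picture (columns 302–335, rows 131–272, nose to row 290), on the pad (rows 112–317).

Run:
```python
from h import *
s=dict(np.load("pics/w1s.npz")); c=cam("wrist",s); p=cv2.imread("pics/w1.png")
g=p.max(2).astype(int)
m=np.zeros(g.shape,np.uint8); m[120:275,290:350]=(g[120:275,290:350]>85)
cs,_=cv2.findContours(m,cv2.RETR_EXTERNAL,cv2.CHAIN_APPROX_NONE);k=max(cs,key=cv2.contourArea)
P=plane(c,k.reshape(-1,2),0.040)[:,:2]*1000
rc=cv2.minAreaRect(P.astype(np.float32));print(rc, cv2.boundingRect(k))
# edges fit per row
L=[];Rr=[]
for y in range(140,265,5):
    xs=np.nonzero(m[y])[0]; 
    a=plane(c,[[xs.min()-.5,y],[xs.max()+.5,y]],0.040)[:,:2]*1000; L.append(a[0]);Rr.append(a[1])
L=np.array(L);Rr=np.array(Rr);C=(L+Rr)/2
v=cv2.fitLine(C.astype(np.float32),cv2.DIST_L2,0,.01,.01).ravel();print("axis",v,np.arctan2(v[1],v[0]),"width",np.linalg.norm(L-Rr,axis=1).mean())
ends=plane(c,[[318.5,130.5],[318.5,272.5],[319,290.5]],0.040)*1000;print(ends)
print("nose tip at z=.023",plane(c,[[319,290.5]],0.023)*1000)
cor=plane(c,[[256.5,119],[364,112],[371,311],[277,317.5]],0.006)*1000;print("pad",cor.round(1),cor.mean(0), np.arctan2(*(cor[2]+cor[3]-cor[0]-cor[1])[[1,0]]))
```

```text
((412.8564147949219, -323.6705627441406), (28.934350967407227, 126.67649841308594), 72.96990203857422) (301, 131, 34, 144)
axis [ 9.5430082e-01 -2.9884776e-01  4.0884854e+02 -3.2194110e+02] -0.30348504 width 28.814339563415974
[[ 352.47591099 -303.55387249   40.        ]
 [ 472.01746833 -341.46534508   40.        ]
 [ 489.01815392 -346.37106875   40.        ]]
nose tip at z=.023 [[ 495.74399425 -348.48366658   23.        ]]
pad [[ 325.5 -354.3    6. ]
 [ 349.3 -259.3    6. ]
 [ 540.5 -306.2    6. ]
 [ 518.1 -401.3    6. ]] [ 433.36143221 -330.27851528    6.        ] -0.24027113636979133
```

Run:
```python
from h import *
plan([0.4193,-0.3245,0.176],-0.3035+np.pi/2)
```

```text
clock 2.53 tcp [ 0.4191 -0.3228  0.4043] xax [-0.     0.001 -1.   ] y head 1.2673 open 1.0 q7 1.58 F [-0.2  0.6  0.4]
turn about tool x 0.0
shift tool mm (at current orientation) [228.3  -1.7   0.8]
shift after turn [228.3  -1.7   0.8]
```

Call:
{"name": "carry_out", "arguments": {"targets": "1 35 -1.5 1 0;1 40 0 0 0;1 40 0 0 0;1 40 0 0 0;1 35 0 0 0;1 25 0 0 0;1 13 0 0 0;1 0 0 0 0;1 0 0 0 0", "force": 20}}

```text
clock: 3.28
tool_pos: [0.4208, -0.3222, 0.1763]
eef_rot: [0.106, 0.7, -0.104, 0.699]
contact_force: [-0.2, -0.2, -0.2]
opening: 1.0
```

Run:
```python
from h import *
plan([0.4193,-0.3245,0.176],-0.3035+np.pi/2)
```

```text
clock 3.28 tcp [ 0.4208 -0.3222  0.1763] xax [-0.001  0.002 -1.   ] y head 1.2724 open 1.0 q7 1.43 F [-0.2 -0.2 -0.2]
turn about tool x 0.0051
shift tool mm (at current orientation) [ 0.3 -2.7 -0.8]
shift after turn [ 0.3 -2.7 -0.8]
```

Call:
{"name": "carry_out", "arguments": {"targets": "1 0 -2.5 0 0.005;0.6 0 0 0 0;0 0 0 0 0;0 0 0 0 0;0 0 0 0 0;0 0 0 0 0;0 0 0 0 0;0 0 0 0 0;0 0 0 0 0;0 0 0 0 0", "force": 20}}

```text
clock: 4.12
tool_pos: [0.4194, -0.3264, 0.1767]
eef_rot: [0.108, 0.699, -0.108, 0.699]
contact_force: [0.7, -0.5, -0.2]
opening: 0.344
```

Run:
```python
from h import *
plan([0.4193,-0.3245,0.176],-0.3035+np.pi/2)
s=r.get_state(); p,d=eyes.snapshot("wrist"); cv2.imwrite("pics/w2.png",p)
```

```text
clock 4.12 tcp [ 0.4194 -0.3264  0.1767] xax [ 0.  0. -1.] y head 1.2644 open 0.344 q7 1.43 F [ 0.7 -0.5 -0.2]
turn about tool x -0.0029
shift tool mm (at current orientation) [ 0.7  1.8 -0.6]
shift after turn [ 0.7  1.8 -0.6]
```

View pics/w2.png

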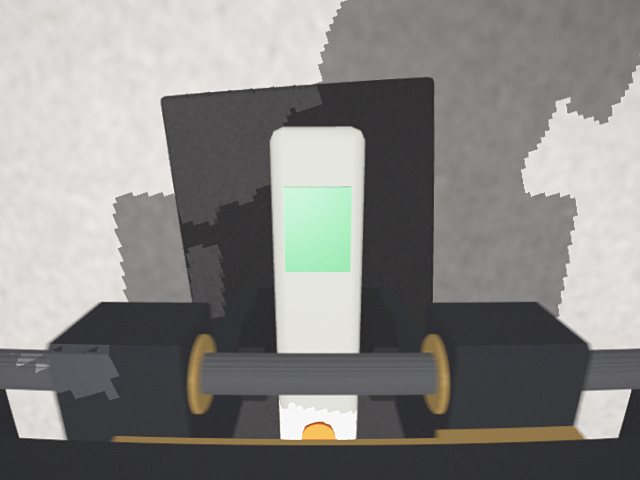

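Call:
{"name": "carry_out", "arguments": {"targets": "0 0 0 0 0;0 0 0 0 0;0 -10 0 0 0;0 -20 0 0 0;0 -30 0 0 0;0 -30 0 0 0;0 -30 0 0 0;0 0 0 0 0;0 0 0 0 0", "force": 25}}

```text
clock: 4.92
tool_pos: [0.4196, -0.3268, 0.2986]
eef_rot: [0.108, 0.698, -0.109, 0.7]
contact_force: [0.6, -0.4, -1.9]
opening: 0.318
```

Run:
```python
from h import *
plan([0.4193,-0.3245,0.296])
s=r.get_state(); p,d=eyes.snapshot("wrist"); cv2.imwrite("pics/w3.png",p)
c=cam("wrist",s)
M=R.from_quat(s["eef_rot"]).as_matrix()
g=p.max(2); col=g[:,318].astype(int); print([ (i,col[i],col[i+1]) for i in range(60,250) if abs(col[i+2]-col[i])>40])
# row of wand end at tool x = ?  wand top: 12mm above grasp? 
for y in (120,124,127,130):
    print(y, (M.T@(plane(c,[[318,y]],s["tool_pos"][2]-0.1765+0.040)[0]-s["tool_pos"])*1000).round(1))
p,d=eyes.snapshot("side"); cv2.imwrite("pics/s3.png",p)
```

```text
clock 4.92 tcp [ 0.4196 -0.3268  0.2986] xax [ 0.003 -0.002 -1.   ] y head 1.264 open 0.318 q7 1.49 F [ 0.6 -0.4 -1.9]
shift tool mm (at current orientation) [ 2.6  2.1 -0.9]
[(99, np.int64(185), np.int64(181)), (100, np.int64(181), np.int64(129)), (101, np.int64(129), np.int64(70)), (124, np.int64(36), np.int64(40)), (125, np.int64(40), np.int64(82)), (126, np.int64(82), np.int64(132)), (186, np.int64(160), np.int64(179))]
120 [136.2   0.5 -71.8]
124 [136.2   0.5 -70.7]
127 [136.2   0.5 -69.9]
130 [136.2   0.5 -69.1]
```

View pics/w3.png

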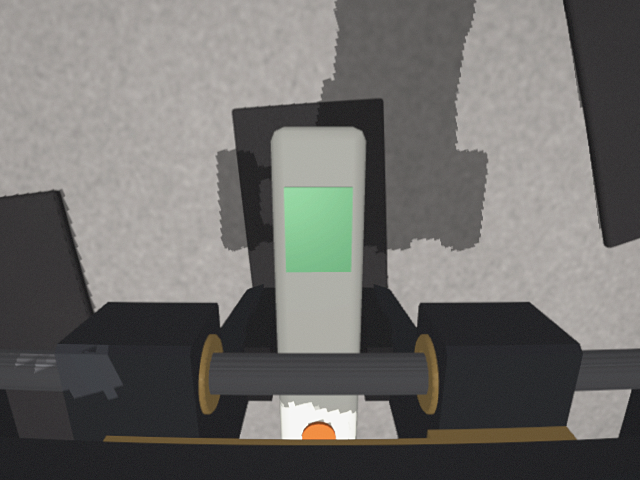

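View pics/s3.png

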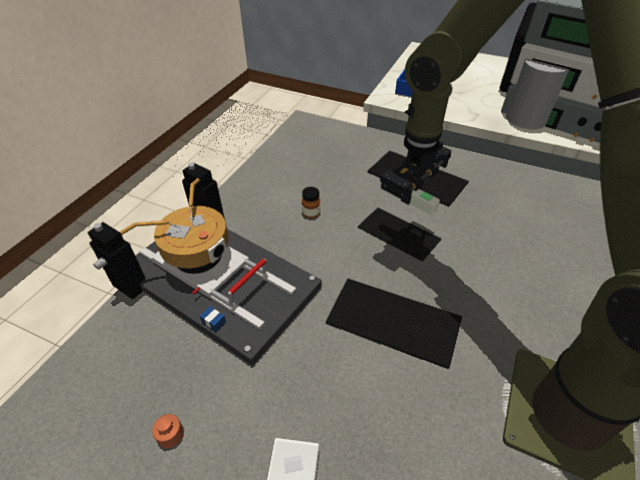

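Run:
```python
from h import *
from scipy.optimize import least_squares
def redmask(im):
    h=cv2.cvtColor(im,cv2.COLOR_BGR2HSV); return (((h[...,0]<8)|(h[...,0]>172))&(h[...,1]>150)&(h[...,2]>90)).astype(np.uint8)
obs=[]
t=cv2.imread('pics/top0.png'); s=cv2.imread('pics/side0.png'); ct=cam("top"); cs=cam("side")
def cc(m,roi):
    x0,y0,x1,y1=roi; n,l,st,ce=cv2.connectedComponentsWithStats(m[y0:y1,x0:x1]); i=1+np.argmax(st[1:,4]); return ce[i]+[x0,y0],st[i]+np.array([x0,y0,0,0,0])
bt=cc(redmask(t),(232,185,285,215)); bs=cc(redmask(s),(220,250,280,300)); ps=cc(redmask(s),(185,280,205,300)); pt=cc(redmask(t),(232,160,246,175))
print(bt,bs,ps,pt)
# spot
hv=cv2.cvtColor(s,cv2.COLOR_BGR2HSV)[...,2]
sp=cc((hv<60).astype(np.uint8),(211,240,227,262)); print("spot",sp)
# mark band in side and top
o1,d1=ray(ct,[bt[0]]);o2,d2=ray(cs,[bs[0]])
A=np.c_[d1[0],-d2[0]]; k=np.linalg.lstsq(A,o2-o1,rcond=None)[0]; print("bar tri",o1+d1[0]*k[0],o2+d2[0]*k[1])
print("spot side", plane(cs,[sp[0]],.1225))
print("bar side@.09",plane(cs,[bs[0]],.092),"top",plane(ct,[bt[0]],.094))
print("pointer mid top",plane(ct,[pt[0]],.053),"side",plane(cs,[ps[0]],.053))
# base front corners top at z=.03, in crop px
cor=np.array([[43,524],[323,574]])/3.4+[200,80]
print("front corners @.03 ",plane(ct,cor,.03))
# chuck circle
h=cv2.cvtColor(t,cv2.COLOR_BGR2HSV); m=((h[...,0]>10)&(h[...,0]<28)&(h[...,1]>140)&(h[...,2]>120)).astype(np.uint8); m[:,:235]=0;m[:, 300:]=0;m[:110]=0;m[172:]=0
k=max(cv2.findContours(m,cv2.RETR_EXTERNAL,cv2.CHAIN_APPROX_NONE)[0],key=cv2.contourArea); print("chuck ellipse",cv2.fitEllipse(k), plane(ct,[cv2.fitEllipse(k)[0]],.145))
```

```text
(array([258.59124088, 198.90510949]), array([240, 195,  37,   9, 137])) (array([246.91203704, 275.63425926]), array([229, 259,  37,  34, 216])) (array([195.21052632, 290.36842105]), array([192, 288,   8,   6,  19])) (array([239.85714286, 168.57142857]), array([238, 168,   5,   2,   7]))
spot (array([218.10483871, 251.92741935]), array([213, 244,  11,  18, 124]))
bar tri [0.67465626 0.02203417 0.08960578] [0.67379977 0.02172801 0.08934042]
spot side [[0.7476971  0.01237446 0.1225    ]]
bar side@.09 [[0.67235034 0.02347765 0.092     ]] top [[0.67343075 0.0216539  0.094     ]]
pointer mid top [[0.77651874 0.0818834  0.053     ]] side [[0.77495345 0.0813414  0.053     ]]
front corners @.03  [[ 0.58508456  0.15821831  0.03      ]
 [ 0.54270833 -0.08071852  0.03      ]]
chuck ellipse ((268.4772033691406, 137.64767456054688), (54.733646392822266, 58.72393798828125), 93.59033203125) [[ 0.83576548 -0.00649594  0.145     ]]
```

Run:
```python
from h import *
plan([0.5734,0.0390,0.2762],np.pi/2-.173)
cs=cam("side"); print(plane(cs,[[218.5,250.4]],.1225), proj(cs,[[.7508,.0083,.1225]]))
```

```text
clock 5.02 tcp [ 0.4188 -0.3263  0.2963] xax [-0.001  0.001 -1.   ] y head 1.2643 open 0.316 q7 1.49 F [-0.   0.1 -0.7]
turn about tool x -0.1335
shift tool mm (at current orientation) [ 20.1 394.9  37.2]
shift after turn [ 20.1 386.5  89.4]
[[0.74948928 0.00820847 0.1225    ]] [[217.97052888 250.2440647 ]]
```

Call:
{"name": "carry_out", "arguments": {"targets": "0 0 5 2 -0.0445;0 0 15 3 -0.0445;0 0 26 6 -0.0445;0 0 30 7 0;0 0 34 8 0;0 0 34 8 0;0 0 34 8 0;0 0 34 8 0;0 0 34 8 0;0 0 34 8 0;0 0 34 8 0;0 0 30 7 0;0 0 22 5 0;0 0 14 3 0;0 0 6 0 0;0 0 0 0 0;0 0 0 0 0"}}

```text
clock: 6.43
tool_pos: [0.5756, 0.0359, 0.2962]
eef_rot: [0.061, 0.705, -0.062, 0.704]
contact_force: [0.2, -0.8, -1.4]
opening: 0.314
```

Run:
```python
from h import *
plan([0.5734,0.0390,0.2762],np.pi/2-.173)
s=r.get_state(); np.savez("pics/w4s.npz",tool_pos=s["tool_pos"],eef_rot=s["eef_rot"])
p,d=eyes.snapshot("wrist"); cv2.imwrite("pics/w4.png",p)
p,d=eyes.snapshot("side"); cv2.imwrite("pics/s4.png",p)
cv2.imwrite("pics/s4a.png",cv2.resize(p[130:370,130:400],None,fx=2.5,fy=2.5))
p,d=eyes.snapshot("top"); cv2.imwrite("pics/t4.png",p)
cv2.imwrite("pics/t4a.png",cv2.resize(p[100:300,180:360],None,fx=3,fy=3))
plan([0.5734,0.0390,0.2762],np.pi/2-.173)
```

```text
clock 6.43 tcp [0.5756 0.0359 0.2962] xax [-0.002 -0.002 -1.   ] y head 1.3976 open 0.314 q7 1.01 F [ 0.2 -0.8 -1.4]
turn about tool x -0.0002
shift tool mm (at current orientation) [20.   2.7 -2.7]
shift after turn [20.   2.7 -2.7]
clock 6.58 tcp [0.5759 0.0349 0.2966] xax [-0.001 -0.001 -1.   ] y head 1.3953 open 0.311 q7 1.01 F [-1.1 -0.8 -1.2]
turn about tool x -0.0025
shift tool mm (at current orientation) [20.4  3.6 -3.1]
shift after turn [20.4  3.6 -3.1]
```

View pics/w4.png

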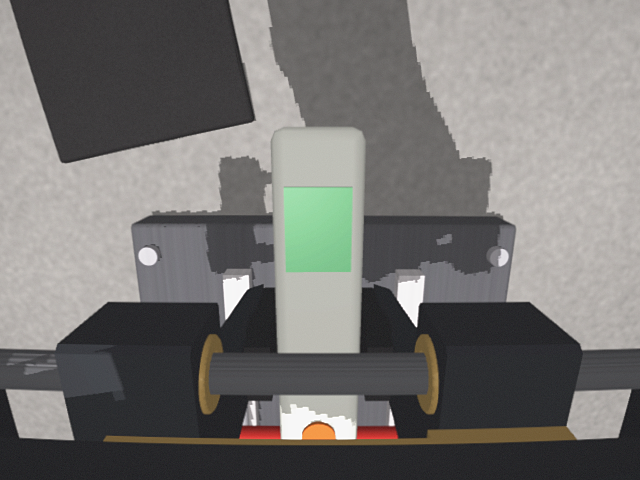

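View pics/s4a.png

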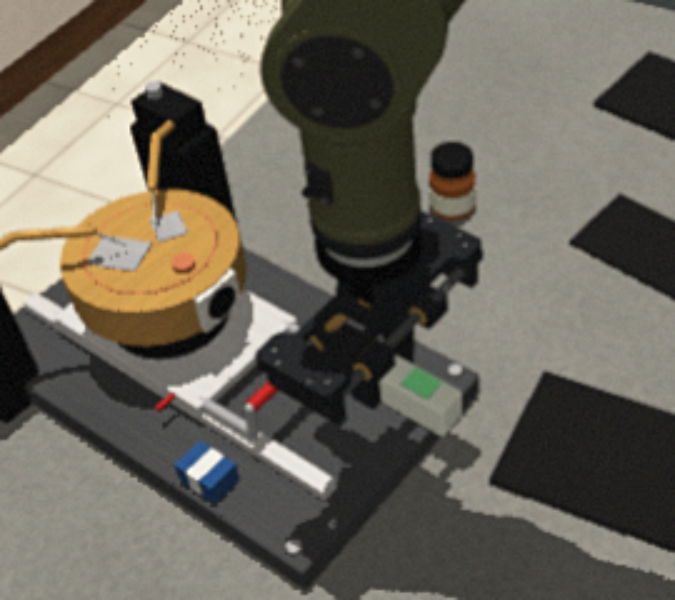

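View pics/t4a.png

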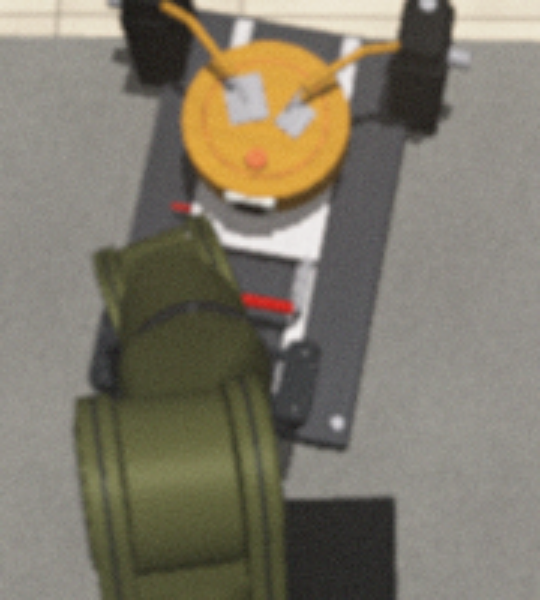

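Run:
```python
from h import *
s=dict(np.load("pics/w4s.npz")); c=cam("wrist",s)
P=plane(c,[[148.5,256.5],[498,257]],.031); print(P, P.mean(0), np.arctan2(*(P[0]-P[1])[[1,0]])-np.pi/2)
P=plane(c,[[134,226],[514,226]],.030); print(P, P.mean(0), np.arctan2(*(P[0]-P[1])[[1,0]])-np.pi/2)
v=np.array([.172,.985]); print("lateral",P.mean(0)[:2]@v)
print(plane(c,[[237,285],[410.5,285]],.042).mean(0)[:2]@v, "bar front edge mid", plane(c,[[240,430],[398,430]],.094))
```

```text
[[ 0.56579795 -0.07438165  0.031     ]
 [ 0.60515363  0.14972004  0.031     ]] [0.58547579 0.03766919 0.031     ] -3.3154352148622523
[[ 0.54461704 -0.07844178  0.03      ]
 [ 0.58641278  0.16160274  0.03      ]] [0.56551491 0.04158048 0.03      ] -3.31398106652491
lateral 0.13822533349409635
0.13803982425565023 bar front edge mid [[ 0.65691379 -0.02197602  0.094     ]
 [ 0.67182214  0.06423205  0.094     ]]
```

Call:
{"name": "carry_out", "arguments": {"targets": "0 5 4 -3 -0.002;0 10 0 0 0;0 5 0 0 0;0 0 0 0 0;0 0 0 0 0;0 0 0 0 0"}}

```text
clock: 7.08
tool_pos: [0.5741, 0.0414, 0.2766]
eef_rot: [0.06, 0.705, -0.06, 0.704]
contact_force: [0.2, -0.4, -0.7]
opening: 0.318
```

Run:
```python
from h import *
plan([0.5735,0.0395,0.2762],np.pi/2-.173)
p,d=eyes.snapshot("side"); cv2.imwrite("pics/s5a.png",cv2.resize(p[130:370,130:400],None,fx=2.5,fy=2.5))
plan([0.5735,0.0395,0.2762],np.pi/2-.173)
```

```text
clock 7.08 tcp [0.5741 0.0414 0.2766] xax [-0.  0. -1.] y head 1.3998 open 0.318 q7 1.0 F [ 0.2 -0.4 -0.7]
turn about tool x 0.002
shift tool mm (at current orientation) [ 0.4 -2.  -0.3]
shift after turn [ 0.4 -2.  -0.3]
clock 7.13 tcp [0.5742 0.0414 0.2768] xax [ 0.  0. -1.] y head 1.3998 open 0.315 q7 1.0 F [-0.1  0.7 -1.1]
turn about tool x 0.002
shift tool mm (at current orientation) [ 0.6 -2.  -0.4]
shift after turn [ 0.6 -2.  -0.4]
```

View pics/s5a.png

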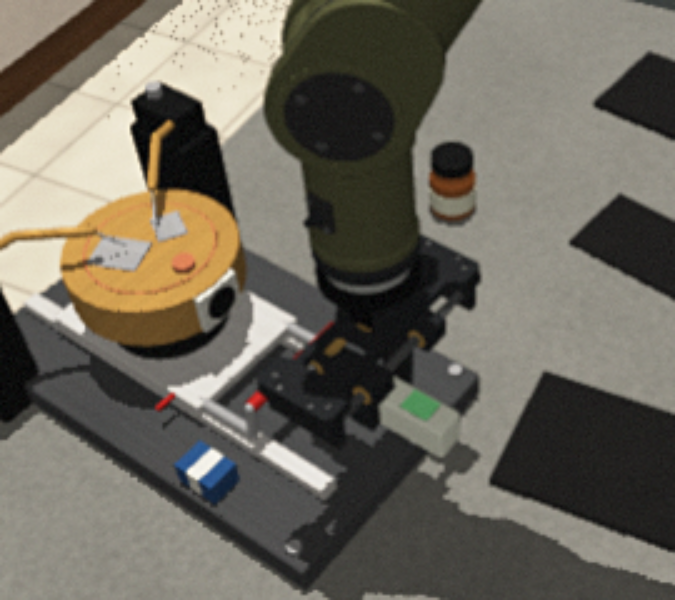

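Call:
{"name": "carry_out", "arguments": {"targets": "0 0 -1.5 0 0.002;0 0 0 0 0;0 0 0 0 0;0 0 0 0 0;0 0 0 0 0;0 0 0 0 0;0 0 0 0 0;0 0 0 0 0;0 0 0 0 0;0 0 0 0 0;0 0 0 0 0;0 0 0 0 0;0 0 0 0 0;0 0 0 0 0;0 0 0 0 0;0 0 0 0 0;0 0 0 0 0;0 0 0 0 0;0 0 0 0 0;0 0 0 0 0"}}

```text
clock: 8.8
tool_pos: [0.5738, 0.04, 0.2767]
eef_rot: [0.061, 0.704, -0.061, 0.704]
contact_force: [-0.1, -0.1, -1.4]
opening: 0.313
```

Call:
{"name": "carry_out", "arguments": {"targets": "0 0 0 0 0;0 0 0 0 0;0 0 0 0 0;0 0 0 0 0;0 0 0 0 0;0 0 0 0 0;0 0 0 0 0;0 0 0 0 0;0 0 0 0 0;0 0 0 0 0;0 0 0 0 0;0 0 0 0 0;0 0 0 0 0;0 0 0 0 0;0 0 0 0 0;0 0 0 0 0;0 0 0 0 0;0 0 0 0 0"}}

```text
clock: 10.3
tool_pos: [0.5738, 0.04, 0.2767]
eef_rot: [0.061, 0.704, -0.061, 0.704]
contact_force: [0.5, 0.2, -0.5]
opening: 0.318
```

Run:
```python
from h import *
plan([0.5735,0.0395,0.2762],np.pi/2-.173)
s=r.get_state(); M=R.from_quat(s["eef_rot"]).as_matrix(); n=s["tool_pos"]+M@np.array([.1537,0,.0796]); u=np.array([np.cos(.173),-np.sin(.173)])
b=np.array([.6735,.0215])+.0003; spot=b+.078*u
print("nose",n,"dist",(spot-n[:2])@u,"lateral",(spot-n[:2])@[-u[1],u[0]])
# return: TCP for wand origin at pad centre, heading -.25
u2=np.array([np.cos(.25),-np.sin(.25)]); print("pad target tcp", np.array([.4335,-.3304])-.0045*u2)
plan([*(np.array([.4335,-.3304])-.0045*u2),.2762],np.pi/2-.24)
```

```text
clock 10.3 tcp [0.5738 0.04   0.2767] xax [ 0.  0. -1.] y head 1.398 open 0.318 q7 1.0 F [ 0.5  0.2 -0.5]
turn about tool x 0.0002
shift tool mm (at current orientation) [ 0.5 -0.6 -0.2]
shift after turn [ 0.5 -0.6 -0.2]
nose [0.65224336 0.02632806 0.12299687] dist 0.10001431121276895 lateral -0.0007497478119466101
pad target tcp [ 0.42913989 -0.32928668]
clock 10.3 tcp [0.5738 0.04   0.2767] xax [ 0.  0. -1.] y head 1.398 open 0.318 q7 1.0 F [ 0.5  0.2 -0.5]
turn about tool x 0.0672
shift tool mm (at current orientation) [   0.5 -388.7  -79. ]
shift after turn [   0.5 -393.1  -52.8]
```

Call:
{"name": "carry_out", "arguments": {"targets": "0 -10 0 -5 0;0 -10 -8 -8 0;0 0 -20 -5 0.034;0 0 -30 -5 0.033;0 0 -35 -4 0;0 0 -35 -4 0;0 0 -35 -4 0;0 0 -35 -4 0;0 0 -35 -4 0;0 0 -35 -4 0;0 0 -35 -3 0;0 0 -35 -2 0;0 0 -28 0 0;0 0 -18 0 0;0 0 -8 0 0;0 0 0 0 0;0 0 0 0 0"}}

```text
clock: 11.72
tool_pos: [0.4326, -0.3295, 0.2972]
eef_rot: [0.085, 0.702, -0.084, 0.702]
contact_force: [-0.2, 0.3, -1.0]
opening: 0.32
```

Run:
```python
from h import *
plan([.4291,-.3293,.1775],np.pi/2-.24)
```

```text
clock 11.72 tcp [ 0.4326 -0.3295  0.2972] xax [ 0.001  0.001 -1.   ] y head 1.3313 open 0.32 q7 1.53 F [-0.2  0.3 -1. ]
turn about tool x 0.0005
shift tool mm (at current orientation) [119.7  -0.8  -3.5]
shift after turn [119.7  -0.8  -3.5]
```

Call:
{"name": "carry_out", "arguments": {"targets": "0 15 -0.5 -3 0;0 28 0 0 0;0 30 0 0 0;0 20 0 0 0;0 12 0 0 0;0 6 0 0 0;0 4 0 0 0;0 3 0 0 0;0 0 0 0 0;0 0 0 0 0"}}

```text
clock: 12.55
tool_pos: [0.4301, -0.33, 0.1794]
eef_rot: [0.084, 0.702, -0.085, 0.702]
contact_force: [0.8, -0.8, 0.0]
opening: 0.315
```

Run:
```python
from h import *
plan([.4291,-.3293,.1767],np.pi/2-.24)
```

```text
clock 12.55 tcp [ 0.4301 -0.33    0.1794] xax [ 0.001 -0.    -1.   ] y head 1.3313 open 0.315 q7 1.46 F [ 0.8 -0.8  0. ]
turn about tool x 0.0005
shift tool mm (at current orientation) [ 2.7  0.5 -1.1]
shift after turn [ 2.7  0.5 -1.1]
```

Call:
{"name": "carry_out", "arguments": {"targets": "0 1.5 0 0 0;0 1.2 0 0 0;0 0 0 0 0;0 0 0 0 0;0 0 0 0 0"}}

```text
clock: 12.97
tool_pos: [0.4299, -0.3303, 0.1766]
eef_rot: [0.085, 0.702, -0.085, 0.702]
contact_force: [-0.3, -0.4, 6.1]
opening: 0.312
```

Run:
```python
from h import *
plan([.4291,-.3293,.1767],np.pi/2-.24)
```

```text
clock 12.97 tcp [ 0.4299 -0.3303  0.1766] xax [ 0.001 -0.001 -1.   ] y head 1.3307 open 0.312 q7 1.46 F [-0.3 -0.4  6.1]
turn about tool x -0.0001
shift tool mm (at current orientation) [-0.1  0.8 -1. ]
shift after turn [-0.1  0.8 -1. ]
```

Call:
{"name": "carry_out", "arguments": {"targets": "0.4 0 0 0 0;0.6 0 0 0 0;0.8 0 0 0 0;0.8 0 0 0 0;0.8 0 0 0 0;0.8 -15 0 0 0;0.8 -30 0 0 0;0.8 -40 0 0 0;0.8 -40 0 0 0;0.8 -30 0 0 0;0.8 0 0 0 0;0.8 0 0 0 0"}}

```text
clock: 13.97
tool_pos: [0.4299, -0.3305, 0.3325]
eef_rot: [0.084, 0.701, -0.085, 0.703]
contact_force: [-0.9, 0.3, -0.5]
opening: 0.798
```

Run:
```python
from h import *
plan([.4291,-.3293,.1767],np.pi/2-.24)
p,d=eyes.snapshot("wrist"); cv2.imwrite("pics/w6.png",p)
p,d=eyes.snapshot("side"); cv2.imwrite("pics/s6.png",p)
```

```text
clock 13.97 tcp [ 0.4299 -0.3305  0.3325] xax [ 0.003 -0.002 -1.   ] y head 1.3305 open 0.798 q7 1.55 F [-0.9  0.3 -0.5]
turn about tool x -0.0003
shift tool mm (at current orientation) [155.8   1.2  -1.6]
shift after turn [155.8   1.2  -1.6]
```

View pics/w6.png

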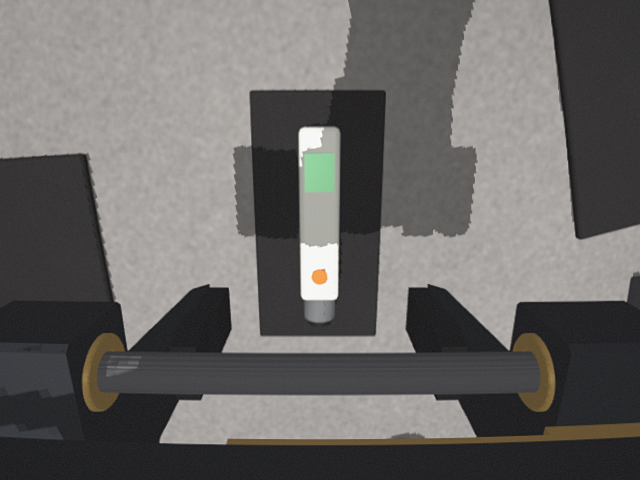

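View pics/s6.png

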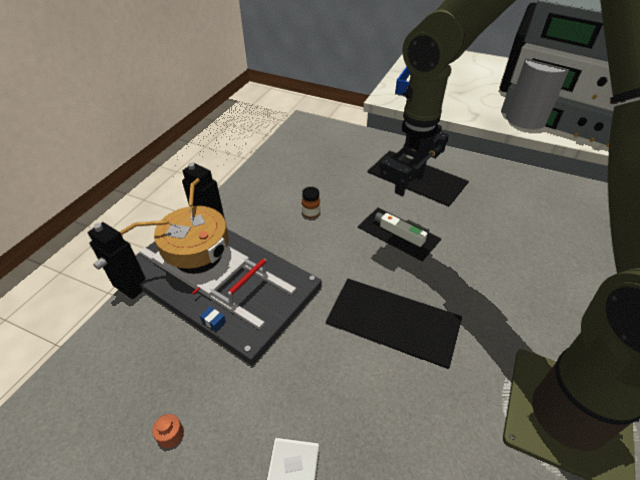

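The wand lies flat, centred on the pad (wand columns 299–340, rows 127–322; pad rows 91–335). Bystanders have not moved. Next is the bar.

Run:
```python
from h import *
plan([.7031,.0163,.370],np.pi/2-.173)
ct=cam("top");cs=cam("side"); u=np.array([np.cos(.173),-np.sin(.173)])
t=cv2.imread('pics/top0.png')
cv2.imwrite('pics/m.png',np.hstack([cv2.resize(t[155:215,212:262],None,fx=8,fy=8,interpolation=cv2.INTER_NEAREST),cv2.resize(cv2.imread('pics/side0.png')[280:340,185:230],(360,480),interpolation=cv2.INTER_NEAREST)]))
```

```text
clock 14.07 tcp [ 0.4291 -0.33    0.3301] xax [-0.002  0.001 -1.   ] y head 1.3308 open 0.801 q7 1.55 F [-0.2  0.9  0.2]
turn about tool x -0.067
shift tool mm (at current orientation) [-40.1 401.5 183.8]
shift after turn [-40.1 388.3 210.2]
```

View pics/m.png

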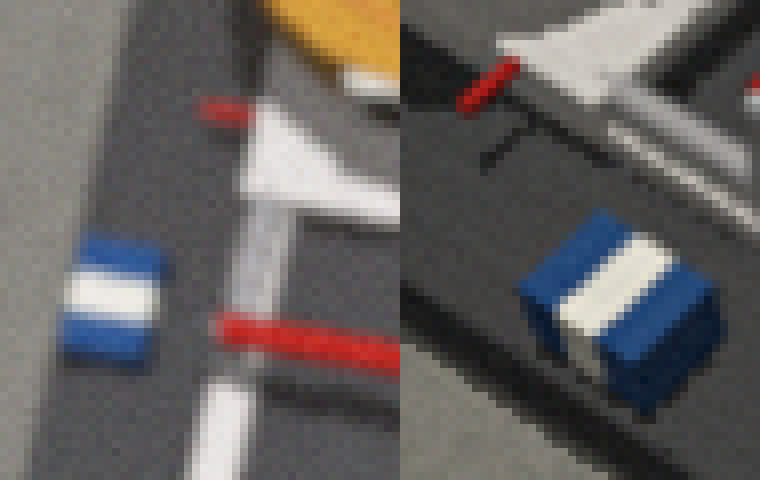

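```bash
cat >> h.py <<'E'
U=np.array([np.cos(.173),-np.sin(.173)]); V=np.array([np.sin(.173),np.cos(.173)])
E
python3 - <<'E'
from h import *
ct=cam("top");cs=cam("side")
for n,c,b,p in [("top",ct,[225.5,191.9],[239.6,168.4]),("side",cs,[211.4,314.9],[195.7,290.4])]:
    B=plane(c,[b],.054)[0,:2];P=plane(c,[p],.0535)[0,:2]; print(n,B,P,"dx",(P-B)@U,"dy",(P-B)@V, "stationx",(B-[.6735,.0217])@U,(P-[.6735,.0217])@U)
E
```

```text
top [0.7051561  0.12136498] [0.77687027 0.08258749] dx 0.07731877656931833 dy -0.025853895146825626 stationx 0.014027394384655887 0.09134617095397424
side [0.70459814 0.12102007] [0.77359854 0.08124118] dx 0.07481788357041141 dy -0.027307489699776446 stationx 0.01353714476184944 0.08835502833226086
```

Call:
{"name": "carry_out", "arguments": {"targets": "0.4 -10 10 5 -0.034;0.3 -20 20 12 -0.033;0.3 -10 30 18 0;0.3 0 33 18 0;0.3 0 33 18 0;0.3 0 33 18 0;0.3 0 33 18 0;0.3 0 33 18 0;0.3 0 33 18 0;0.3 0 33 15 0;0.3 0 33 12 0;0.3 0 30 9 0;0.3 0 22 5 0;0.3 0 10 0 0;0.3 0 0 0 0;0.3 0 0 0 0"}}

```text
clock: 15.4
tool_pos: [0.6778, 0.0166, 0.3694]
eef_rot: [0.06, 0.706, -0.062, 0.703]
contact_force: [0.2, -0.1, -0.7]
opening: 0.298
```

Run:
```python
from h import *
plan([.7031,.0163,.370],np.pi/2-.173)
s=r.get_state();p,d=eyes.snapshot("wrist"); cv2.imwrite("pics/w7.png",p);np.savez("pics/w7s.npz",tool_pos=s["tool_pos"],eef_rot=s["eef_rot"])
plan([.7031,.0163,.370],np.pi/2-.173)
```

```text
clock 15.4 tcp [0.6778 0.0166 0.3694] xax [-0.003 -0.002 -1.   ] y head 1.3981 open 0.298 q7 1.08 F [ 0.2 -0.1 -0.7]
turn about tool x 0.0003
shift tool mm (at current orientation) [-0.6  4.1 24.9]
shift after turn [-0.6  4.1 24.9]
clock 15.45 tcp [0.6778 0.0152 0.3699] xax [-0.003 -0.003 -1.   ] y head 1.3961 open 0.301 q7 1.08 F [0.5 0.8 0.4]
turn about tool x -0.0017
shift tool mm (at current orientation) [-0.2  5.4 24.7]
shift after turn [-0.2  5.4 24.7]
```

View pics/w7.png

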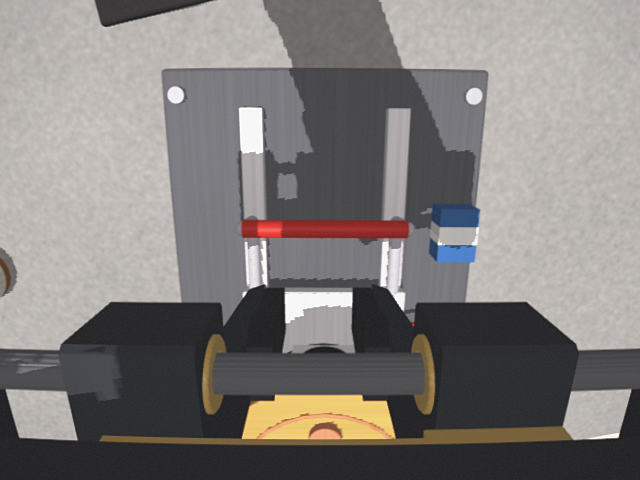

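Run:
```python
from h import *
s=dict(np.load("pics/w7s.npz")); c=cam("wrist",s)
p=cv2.imread("pics/w7.png").astype(int)
m=(p[...,2]>110)&(p[...,1]<70)&(p[...,0]<70)
ys,xs=np.nonzero(m[200:260,230:420]); print(xs.min()+230,xs.max()+230,ys.mean()+200)
B=plane(c,[[325,ys.mean()+200]],.093)[0,:2]; K=plane(c,[[454.5,233]],.054)[0,:2]
print("bar",B,B@U,B@V,"mark",K,(K-B)@U,(K-B)@V)
print("prior bar",np.array([.6735,.0217])@U,np.array([.6735,.0217])@V)
plan([.7031,.0163,.370],np.pi/2-.173)
```

```text
242 408 228.57250268528463
bar [0.67174861 0.02219337] 0.6579009463977538 0.13749577339642846 mark [0.70148886 0.11850234] 0.012717845506641423 0.09999078585045743
prior bar 0.6597111191050631 0.13731124982733656
clock 15.45 tcp [0.6778 0.0152 0.3699] xax [-0.003 -0.003 -1.   ] y head 1.3961 open 0.301 q7 1.08 F [0.5 0.8 0.4]
turn about tool x -0.0017
shift tool mm (at current orientation) [-0.2  5.4 24.7]
shift after turn [-0.2  5.4 24.7]
```

Call:
{"name": "carry_out", "arguments": {"targets": "0.3 0 5 12 -0.001;0.3 0 0 13 0;0.3 20 0 0 0;0.3 30 0 0 0;0.3 30 0 0 0;0.3 25 0 0 0;0.3 18 0 0 0;0.3 11 0 0 0;0.3 0 0 0 0;0.3 0 0 0 0"}}

```text
clock: 16.28
tool_pos: [0.7039, 0.0166, 0.2371]
eef_rot: [0.061, 0.705, -0.062, 0.704]
contact_force: [-0.3, -1.2, -0.8]
opening: 0.298
```

Run:
```python
from h import *
plan([.7031,.0163,.236],np.pi/2-.173)
p,d=eyes.snapshot("side"); cv2.imwrite("pics/s8a.png",cv2.resize(p[130:370,100:370],None,fx=2.5,fy=2.5))
p,d=eyes.snapshot("wrist"); cv2.imwrite("pics/w8.png",p)
```

```text
clock 16.28 tcp [0.7039 0.0166 0.2371] xax [-0.    -0.001 -1.   ] y head 1.3971 open 0.298 q7 1.05 F [-0.3 -1.2 -0.8]
turn about tool x -0.0007
shift tool mm (at current orientation) [ 1.1 -0.4 -0.8]
shift after turn [ 1.1 -0.4 -0.8]
```

View pics/s8a.png

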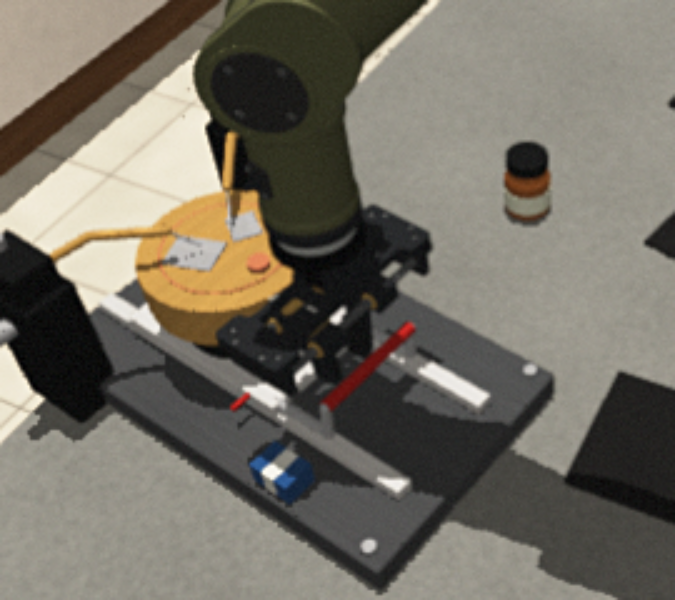

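View pics/w8.png

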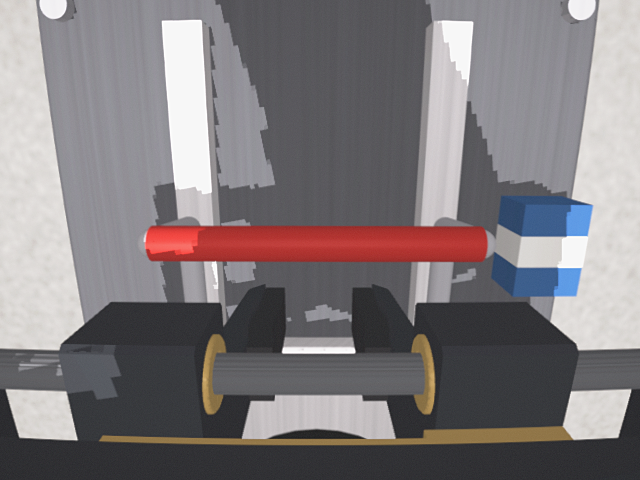

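Call:
{"name": "carry_out", "arguments": {"targets": "0.3 1 0 -5 0;0.3 0 0 -6 0;0.3 0 0 -4 0;0.3 0 0 -4 0;0.3 0 0 -6 0;0.3 0 0 -8 0;0.3 0 0 -8 0;0.3 0 0 -8 0;0.3 0 0 -8 0;0.3 0 0 -8 0;0.3 0 0 -8 0;0.3 0 0 -5 0;0.3 0 0 -2 0;0.3 0 0 0 0;0.3 0 0 0 0"}}

```text
clock: 17.63
tool_pos: [0.6266, 0.0317, 0.2369]
eef_rot: [0.061, 0.702, -0.06, 0.707]
contact_force: [5.4, -1.6, -2.4]
opening: 0.299
```

Run:
```python
from h import *
plan([.7031,.0163,.236],np.pi/2-.173)
s=r.get_state();print("along",s["tool_pos"][:2]@U-.659)
np.savez("pics/w9s.npz",tool_pos=s["tool_pos"],eef_rot=s["eef_rot"])
p,d=eyes.snapshot("wrist"); cv2.imwrite("pics/w9.png",p)
p,d=eyes.snapshot("side"); cv2.imwrite("pics/s9.png",p); cv2.imwrite("pics/s9a.png",cv2.resize(p[230:370,150:330],None,fx=4,fy=4,interpolation=cv2.INTER_NEAREST))
p,d=eyes.snapshot("top"); cv2.imwrite("pics/t9.png",p); cv2.imwrite("pics/t9a.png",cv2.resize(p[150:270,200:300],None,fx=5,fy=5,interpolation=cv2.INTER_NEAREST))
```

```text
clock 17.63 tcp [0.6266 0.0317 0.2369] xax [ 0.006  0.001 -1.   ] y head 1.3985 open 0.299 q7 0.97 F [ 5.4 -1.6 -2.4]
turn about tool x 0.0007
shift tool mm (at current orientation) [ 1.4 -2.1 78. ]
shift after turn [ 1.4 -2.  78. ]
along -0.04719004647371361
```

View pics/s9a.png

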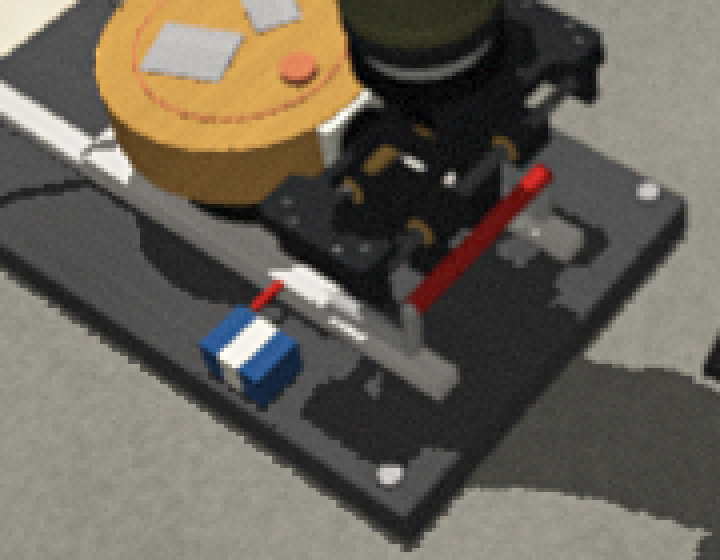

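View pics/t9a.png

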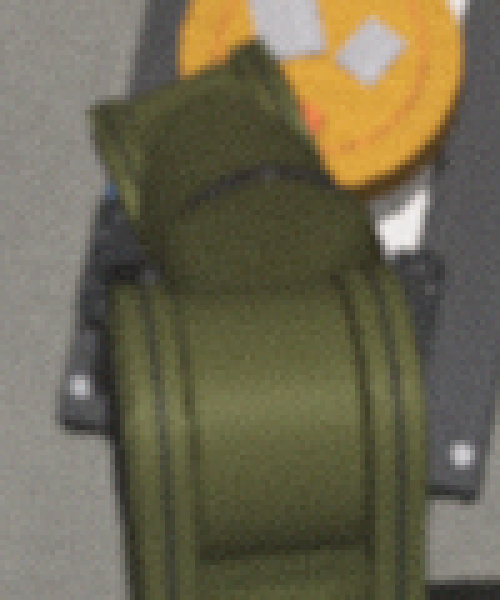

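View pics/w9.png

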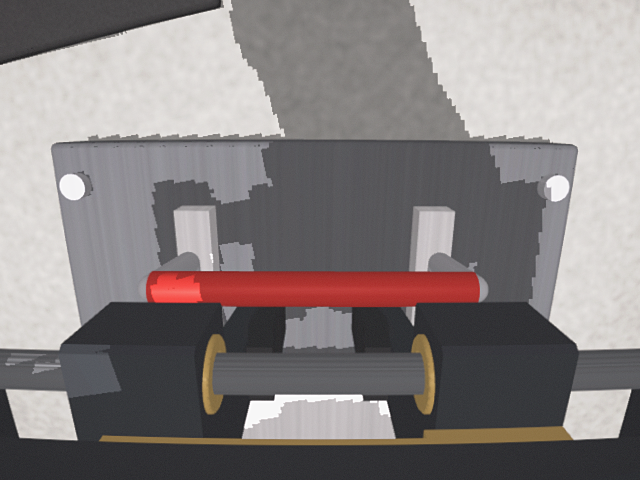

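```bash
cat > pm.py <<'E'
from h import *
def measure(path):
    s=cv2.imread(path); h=cv2.cvtColor(s,cv2.COLOR_BGR2HSV); c=cam("side")
    red=(((h[...,0]<8)|(h[...,0]>172))&(h[...,1]>140)&(h[...,2]>80)).astype(np.uint8)
    x0,y0,x1,y1=190,285,226,335
    n,l,st,ce=cv2.connectedComponentsWithStats(red[y0:y1,x0:x1])
    print("red comps",[(st[i].tolist(),ce[i].round(1)+[x0,y0]) for i in range(1,n)])
    i=1+np.argmax(st[1:,4]); P=plane(c,[ce[i]+[x0,y0]],.0535)[0,:2]
    w=((h[...,1]<60)&(h[...,2]>150)).astype(np.uint8); x0,y0,x1,y1=198,305,222,325
    n,l,st,ce=cv2.connectedComponentsWithStats(w[y0:y1,x0:x1]); print("white",[(st[k].tolist(),ce[k].round(1)+[x0,y0]) for k in range(1,n)])
    B=plane(c,[[211.4,314.9]],.054)[0,:2]
    print("pointer-mark dx mm",(P-B)@U*1000,"dy",(P-B)@V*1000)
E
python3 -c "
from pm import *
measure('pics/side0.png');measure('pics/s9.png')"
```

```text
red comps [([2, 2, 8, 7, 22], array([195.3, 290.4]))]
white [([7, 5, 14, 12, 88], array([211.5, 315.3]))]
pointer-mark dx mm 75.57235345547832 dy -26.75875548862648
red comps [([23, 15, 8, 8, 24], array([216.2, 303.5]))]
white [([7, 4, 15, 13, 95], array([211.6, 315.2]))]
pointer-mark dx mm 12.789069901042764 dy -27.115933706208647
```

Call:
{"name": "carry_out", "arguments": {"targets": "0.3 0 0 -4 0;0.3 0 0 -4 0;0.3 0 0 -3 0;0.3 0 0 -2 0;0.3 0 0 0 0;0.3 0 0 0 0;0.3 0 0 0 0;0.3 0 0 0 0;0.3 0 0 0 0;0.3 0 0 0 0"}}

```text
clock: 18.62
tool_pos: [0.6143, 0.0339, 0.2369]
eef_rot: [0.061, 0.702, -0.06, 0.707]
contact_force: [5.9, -0.3, -2.4]
opening: 0.296
```

Run:
```python
from pm import *
plan()
s=r.get_state();print("along",s["tool_pos"][:2]@U-.659)
p,d=eyes.snapshot("side"); cv2.imwrite("pics/s10.png",p); cv2.imwrite("pics/s10a.png",cv2.resize(p[290:335,190:250],None,fx=12,fy=12,interpolation=cv2.INTER_NEAREST))
measure("pics/s10.png")
```

```text
clock 18.62 tcp [0.6143 0.0339 0.2369] xax [ 0.007  0.001 -1.   ] y head 1.3983 open 0.296 q7 0.95 F [ 5.9 -0.3 -2.4]
along -0.05972492978082811
red comps [([27, 18, 8, 7, 25], array([220.4, 306.1]))]
white [([7, 4, 15, 13, 94], array([211.6, 315.3]))]
pointer-mark dx mm 0.4361828021570428 dy -27.30206090042578
```

View pics/s10a.png

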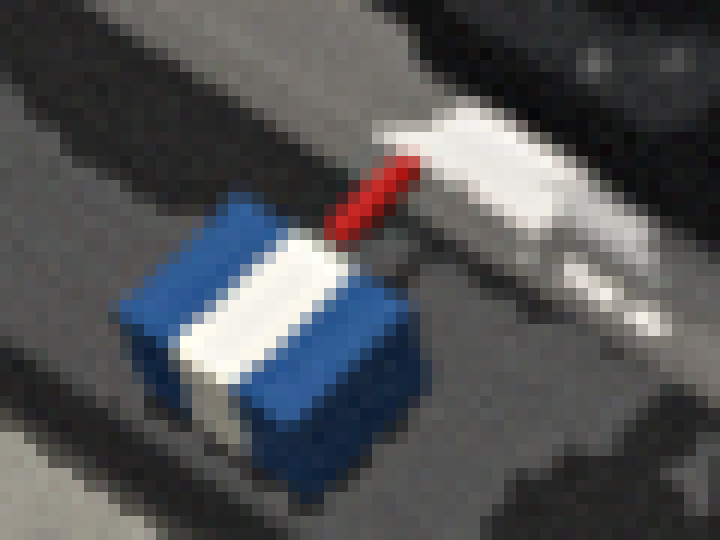

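Call:
{"name": "carry_out", "arguments": {"targets": "0.3 0 0 -0.6 0;0.3 0 0 0 0;0.3 0 0 0 0;0.3 0 0 0 0;0.3 0 0 0 0;0.3 0 0 0 0;0.3 0 0 0 0;0.3 0 0 0 0;0.3 0 0 0 0;0.3 0 0 0 0;0.3 0 0 0 0;0.3 0 0 0 0"}}

```text
clock: 19.67
tool_pos: [0.6138, 0.0339, 0.237]
eef_rot: [0.061, 0.702, -0.06, 0.707]
contact_force: [6.7, -0.7, -2.8]
opening: 0.301
```

Run:
```python
from pm import *
plan()
p,d=eyes.snapshot("side"); cv2.imwrite("pics/s11.png",p)
measure("pics/s11.png")
```

```text
clock 19.67 tcp [0.6138 0.0339 0.237 ] xax [ 0.007  0.001 -1.   ] y head 1.3982 open 0.301 q7 0.95 F [ 6.7 -0.7 -2.8]
red comps [([27, 18, 8, 7, 24], array([220.4, 306.2]))]
white [([7, 4, 14, 13, 93], array([211.5, 315.3]))]
pointer-mark dx mm 0.3161351558246541 dy -27.106217862824874
```

View pics/s11.png

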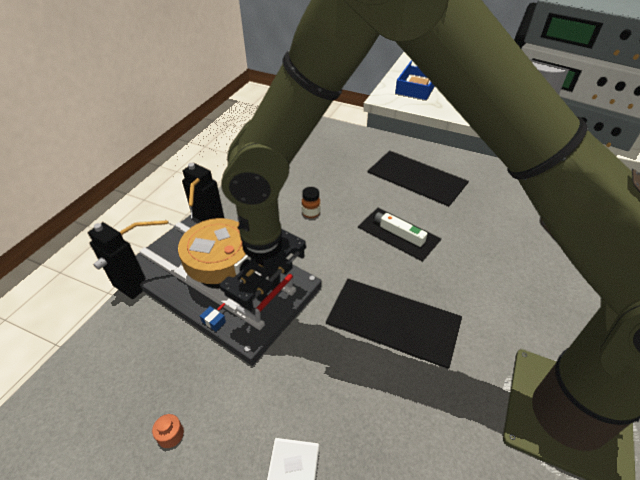

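The pointer (220, 306) lines up with the white band (212, 315). The wand is on its pad and the bystanders are where they started, so I'm handing the job in.

```bash
python3 -c "
from plant import r
print(r.finish_job())"
```

```text
the job is handed in; nothing more can be done
None
```

The job is done and handed in at about 20 s of the 61 s allowed.

- **Thermometer check:** I held the wand's nose still for about 3 s in front of the black spot. By my measurements it was 100 mm away, 0.7 mm off to the side and 0.5 mm off in height. I then laid the wand back flat, near the middle of its pad.
- **Chuck slide:** I hooked both fingers behind the red bar, without clamping it, and drew the slide out. The arm is still holding it there against a pull of about 6.7 N.
- **Last check:** In the side picture the pointer stands 0.3 mm from the middle of the white band, with about 2 mm of calibration uncertainty. My three estimates of the travel needed ranged from 75 to 77 mm. In the end I went by the direct side view, because the arm hid the mark from the top camera.
- **Bystanders:** The sample box, jar and weight show no visible movement.

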